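# Add four clicks of pressure at the heat-press console

### The arm

A 6-joint arm with a two-finger parallel gripper is mounted at the origin on the work surface. World frame = base frame: x ahead of the robot, y to its left, z up, the work surface at z = 0. Lengths are in m, angles in degrees, forces in N, time in s.
With the tool pointing down it reaches from about 0.25 to 0.725 m from the base axis. Payload 9.7 kg.
Tool frame: the origin (TCP) lies on the centre line of the jaws, within the pads' length; the fingertips stand 19 mm ahead of it and the grasp point (between the pads) is the TCP; z points along the fingers, y is the direction in which the jaws open and shut (so a half turn about z gives the same grasp; the last joint's range is limited). The gripper opens to 85 mm and grips with 20 to 120 N. Pads are 22 mm wide; open, the fingers measure 114 mm over their backs; the gripper's body (76 mm by 85 mm) begins 54 mm behind the grasp point. The pads swing forward as they close: fully open they stand 13 mm farther back than shut.
Start: joints at [-64.802, 4.979, 10.078, 95.1, 0, 90], TCP at [0.234, -0.498, 0.25] pointing down, gripper open.
Joint ranges: [-179.16, 179.16], [-48.56, 103.87], [-65.8, 70.77], [-126.05, 130.52], [-82.76, 87.17], [-180, 180]. Speed limits (degrees/s): [127.2, 127.2, 147.25, 180, 180, 180].

### API

Orientations are given as [roll, pitch, yaw] about the fixed x, y, z axes, in that order (R = Rz(yaw) Ry(pitch) Rx(roll)).
In Python, from workcell import bot gives the robot as it stands.
- The arm moves only by the tool servo_tool, never from a script. Its argument "motion" is a list that holds one entry, the list of rows, each a list of 6 numbers: the shift along the tool's x, y, z in mm, then the turn, a rotation vector about the tool's x, y, z in rad. A call has 1 to 5 rows; each row shifts and turns the commanded pose from where the row before left it, along the tool's axes as they then stand; what a row does not reach is not made up. A row lasts 1/10 s, in which the tool goes at most 50 mm and 8.59 degrees, less where a joint would pass 70% of its speed; a pose out of reach is approached as far as the arm can. A call is refused whole if a number of a shift passes 50 or a number of a turn 0.15, either way. A call with a gripper value outside its range is refused whole. "gripper" is the finger opening in mm, from 0 to 85.4, set as the call begins (left out, the last holds). The fingers move at their own pace and stop on an object; "newtons" is the grip in N (left out, the last holds). Time passes only in rows, so rows that do not move let the fingers close. It gives the time, the measured TCP pose, the force and the opening at its end, in the units of the state.
- bot.get_obs(): the state, without advancing time (a new reading comes with each control period).
- bot.camera(name): name is "scene" or "side" or "wrist"; returns a dict with "color" (420x560x3 uint8, red, green, blue), "fx", "fy", "cx", "cy" (pixels), "R" (3x3) and "t" (3): a world point X has camera coordinates R X + t. Camera axes: x right, y down, z forward; pixel columns grow to the right and rows downward; lengths in m; the calibration is good to about 2 mm. A picture is of the moment at which its call begins. There is no depth.
- bot.job_done(): hands the job in, once; it reports no verdict.
Trained networks look in a picture, given as the dict that the camera call returned (one of the last four; its "shot" number tells which), for a name from the list of things; names that differ only in an ending like _2 or _b are one class to them, and where a whole thing is asked for, a point or a joint stands for the part that bears it (a point fixed in the world has none). Each returns a list of dicts, best first, with "confidence" (0 to 1); they miss things now and then, are a little off and sometimes report something else, mostly with a low value. They report only what shows in the picture. A call takes as long as a camera call.
- bot.look_for(picture, label): "rect" ([left, top, width, height] in pixels, round what is visible of it).
The state is a dict: "time": time; "q": joint angles; "qd": joint speeds; "joint_efforts": joint torques, N m; "ee_pos": TCP position; "tcp_rot": TCP orientation; "wrist_force": force on the tool from outside, world axes, zero at the start; "torque": the same for the moment, N m; "opening": finger opening in m.
Only numpy, scipy, OpenCV 4.12 (cv2) and the standard library are available. Lean on these libraries where they do the work, as an engineer would, in place of code of your own. Each camera call takes 0.05 s, during which the arm holds its last target.

### The job

The press needs four clicks more pressure. With a fingertip in the finger notch of the black click-stop dial, gently turn the dial clockwise (seen from above) exactly four clicks, never turning it back a click or going past the fourth; then press the green button fully in to store the setting, and let go. Nothing is to be gripped or lifted: leave the tape roll, the jar and the scraper where they are.

Things in the scene. Friction and masses are not known exactly. Their poses are not given: they have to be found in the camera images.
- console: fixed orange steel console box on the work surface, 280 (its x) x 400 (its y) x 70 mm high; origin at the centre of its underside. It carries the dial and the button side by side on its flat top at 70 mm; which is on which side varies.
- dial_base: fixed round aluminium base of the dial, 158 mm across, on the console top; origin on the dial's upright turning axis at the underside (the console's top). Its floor is 14 mm above the origin. A fixed guard ring, inner radius 71 mm and outer radius 79 mm, rises to 36 mm above the origin and has 12 black tick marks, one per click.
- dial_top (a point): centre of the black dial's flat top, on the turning axis, 40 mm above dial_base's origin. The dial is a disc of radius 68 mm and 26 mm high with one finger notch; a white line on its top points to the notch.
- dial_notch (a point): middle of the dial's finger notch, 48 mm from the turning axis, at the height of the dial's top; turns with the dial. The notch is a slot 44 mm wide with parallel walls, cut from the rim to 28 mm from the axis, open above and 26 mm deep, down to the base floor. Closed fingers go down into it and push its side wall around the axis; the guard ring stands outside it.
- dial (a joint): dial angle in rad, 0 at the starting click stop, growing clockwise seen from above. Stops lie every 0.5236 rad (30 degrees); four clicks are 2.094. A spring detent draws the dial into the nearest stop: leaving a stop takes some 6 N at the notch, the resistance fades until half-way (0.262 rad), then the dial snaps forward into the next stop.
- set_button_top (a point): centre of the top face of the green round push button, 36 mm across, in a black round housing 52 mm across and 12 mm high; the top face stands 22 mm above the console top and travels 6 mm straight down.
- set_button (a joint): travel of the green button in m: 0 out, 0.006 fully in; the spring takes about 5 N fully in and returns it.
- tape_roll: bystander: loose yellow roll lying flat on the console's top behind the dial and button, 72 mm across, 24 mm high; origin at the centre of its underside.
- jar: bystander: loose amber jar with a white cap standing on the work surface beside the console, 68 mm across, 90 mm high; origin at the centre of its underside.
- scraper: bystander: loose scraper with a blue handle lying on the work surface on the other side of the console, 240 mm long along its x, 65 mm wide, 20 mm high; origin under its middle.

How it is judged (in metres and radians):
On the way, in this order (a step that is already met when the one before it is completed fails the run):
1. the dial sits four clicks clockwise of its start (value of joint dial between 1.9373 and 2.2515 rad), for 0.3 s.
2. the green button is pressed fully in (all of step 1 and value of joint set_button above 0.005 m), for 0.05 s.
At the end, for the whole second after the job is handed in: the dial rests in the fourth click stop clockwise of its start (2.094 rad, within 0.157 rad), the button has been pressed in by more than 5 of its 6 mm after that and is out again, and the tape roll, jar and scraper are within 20 mm of where they were (all of step 1 and value of joint set_button below 0.001 m and velocity of joint dial between -0.05 and 0.05 rad/s and distance of each of tape_roll, jar, scraper from where it was at the start of the episode below 0.02 m); the robot touches nothing.
It fails at once if the dial is turned past the fourth click (more than 0.6 of a click beyond) (value of joint dial above 2.4086 rad).
It fails at once if the dial is turned anticlockwise out of its starting click (value of joint dial below -0.3142 rad).
It fails at once if the button is pressed before the dial is at the fourth click (value of joint set_button above 0.003 m and value of joint dial below 1.8326 rad).
It fails at once if the dial is forced: the fingers load it with more than 30 N (contact force between the fingers and dial above 30 N).
It fails at once if the tape roll, jar or scraper is shoved or lifted (moved more than 20 mm) (distance of any of tape_roll, jar, scraper from where it was at the start of the episode above 0.02 m).
It also fails if it takes over 69 s, if anything falls off the work surface, if the arm or the gripper's body presses on something with over 40 N, if the wrist force passes 120 N, or if a joint passes its speed limit or range.

## Working session

There is one attempt and no reset: what is moved stays moved. The work goes in short steps, Python scripts to look and compute and a tool call to move; the robot and the scene stay as the last step left them, time stands still between calls to the robot, and variables do not carry over. Pictures are saved under pics/ and viewed, and the job is handed in when it is done.

Besides the shell and the picture viewer there is one more tool, called as a command line: name --argument value ..., lists and objects as JSON in quotes. servo_tool: Moves the arm, as the interface text tells. Its arguments: {"type":"object","properties":{"motion":{"type":"array","items":{"type":"array","items":{"type":"array","items":{"type":"number"}}}},"gripper":{"type":"number"},"newtons":{"type":"number"}},"required":["motion"]}

```bash
mkdir -p pics; ls; cat > h.py <<'E'
import numpy as np,cv2
from workcell import bot
def save(p,n): cv2.imwrite('pics/'+n+'.png',p['color'][:,:,::-1])
def ray(p,u,v):
    R=np.array(p['R']);t=np.array(p['t']);d=R.T@np.array([(u-p['cx'])/p['fx'],(v-p['cy'])/p['fy'],1]);return -R.T@t,d
def onz(p,u,v,z):
    c,d=ray(p,u,v);return c+d*(z-c[2])/d[2]
def proj(p,X):
    c=np.array(p['R'])@np.array(X)+np.array(p['t']);return [p['fx']*c[0]/c[2]+p['cx'],p['fy']*c[1]/c[2]+p['cy']]
def tri(ps):
    A=np.zeros((3,3));b=np.zeros(3)
    for p,u,v in ps:
        c,d=ray(p,u,v);d=d/np.linalg.norm(d);M=np.eye(3)-np.outer(d,d);A+=M;b+=M@c
    return np.linalg.solve(A,b)
E
python3 - <<'E'
from h import *
print(bot.get_obs())
for n in ['scene','side','wrist']:
    p=bot.camera(n);save(p,n+'0')
    print(n,np.round(-np.array(p['R']).T@np.array(p['t']),3))
    for l in ['console','dial_base','dial','dial_top','dial_notch','set_button','set_button_top','tape_roll','jar','scraper']:
        try:
            r=bot.look_for(p,l); print(l,[(np.round(x['rect']).tolist(),round(x['confidence'],2)) for x in r[:2]])
        except Exception as e: print(l,e)
E
```

```text
pics
{'time': 0.0, 'q': array([-6.48018510e+01,  5.01011828e+00,  1.00338817e+01,  9.50987454e+01,
        7.21491772e-04,  8.99999450e+01]), 'qd': array([ 0.04046182,  0.00836987,  0.00764286,  0.1104218 , -0.04632352,
        0.03521087]), 'joint_efforts': array([-2.21749819e-03, -5.20389247e+01,  4.64800858e+01,  1.61794620e-02,
       -6.77788125e-05, -1.00398734e-05]), 'ee_pos': array([ 0.23407907, -0.4974772 ,  0.24958734]), 'tcp_rot': array([-1.79925018e+02, -7.21563136e-04,  2.51982031e+01]), 'wrist_force': array([-0.29234786, -0.23147973, -0.43329301]), 'torque': array([-0.02778623,  0.03620932, -0.01458009]), 'opening': 0.08543229483610254}
scene [ 1.04  -0.225  0.895]
console [([175.0, 180.0, 188.0, 141.0], 0.66), ([291.0, 206.0, 16.0, 12.0], 0.26)]
dial_base [([184.0, 198.0, 67.0, 65.0], 0.89)]
dial [([191.0, 206.0, 60.0, 48.0], 0.68)]
dial_top [([188.0, 204.0, 59.0, 49.0], 0.78), ([372.0, 221.0, 30.0, 39.0], 0.46)]
dial_notch [([188.0, 204.0, 58.0, 50.0], 0.9)]
set_button [([289.0, 205.0, 18.0, 12.0], 0.5)]
set_button_top [([293.0, 205.0, 17.0, 10.0], 0.5)]
tape_roll [([
[... 208 characters left out ...]
813  0.666]
console [([215.0, 174.0, 148.0, 143.0], 0.72)]
dial_base [([235.0, 213.0, 84.0, 66.0], 0.95)]
dial [([241.0, 213.0, 71.0, 49.0], 0.72), ([318.0, 199.0, 35.0, 30.0], 0.2)]
dial_top [([241.0, 216.0, 67.0, 46.0], 0.64)]
dial_notch [([242.0, 212.0, 68.0, 50.0], 0.68)]
set_button []
set_button_top [([271.0, 180.0, 14.0, 15.0], 0.55)]
tape_roll [([318.0, 201.0, 35.0, 29.0], 0.87)]
jar [([309.0, 147.0, 24.0, 28.0], 0.74), ([216.0, 174.0, 149.0, 142.0], 0.67)]
scraper [([231.0, 361.0, 153.0, 42.0], 0.63), ([272.0, 182.0, 12.0, 12.0], 0.53)]
wrist [ 0.297 -0.469  0.376]
console []
dial_base []
dial []
dial_top []
dial_notch []
set_button []
set_button_top []
tape_roll []
jar []
scraper []
```

```bash
python3 - <<'E'
import cv2
a=cv2.imread('pics/scene0.png')[160:360,90:420];cv2.imwrite('pics/scene0z.png',cv2.resize(a,None,fx=2.4,fy=2.4,interpolation=2))
a=cv2.imread('pics/side0.png')[130:330,200:400];cv2.imwrite('pics/side0z.png',cv2.resize(a,None,fx=3,fy=3,interpolation=2))
E
```

```text
(no output)
```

View pics/scene0z.png

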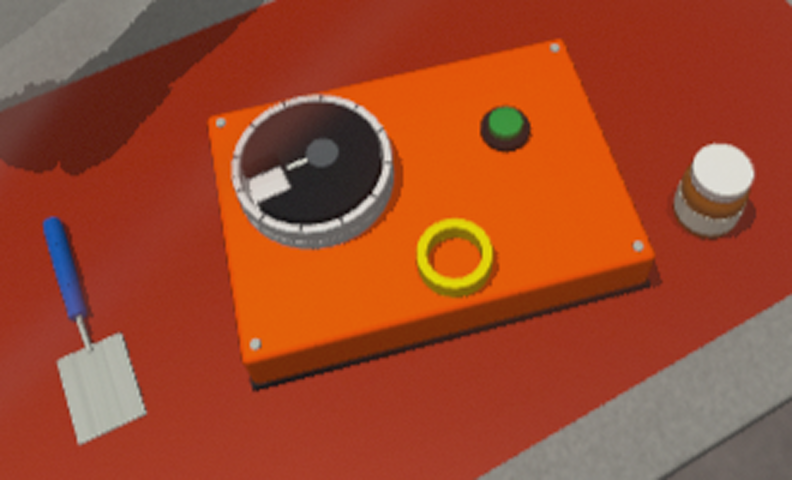

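View pics/side0z.png

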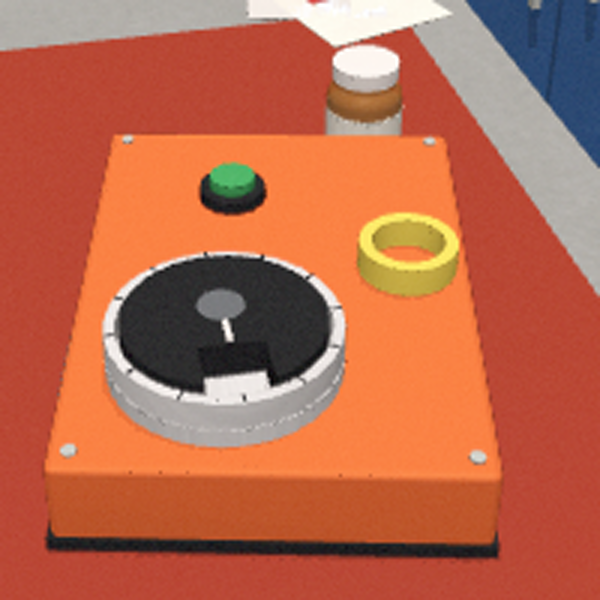

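View pics/wrist0.png

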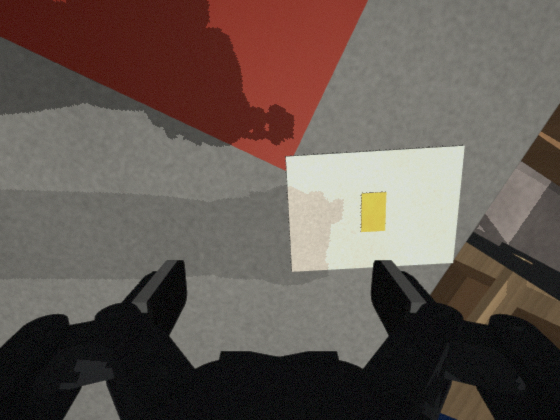

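The scene view shows the dial hub at about (224,223) with the notch towards the lower left, and the button at (301,210). The side view shows the hub at (274,231), the notch pointing at the camera, and the button at (278,189). The wrist camera sees only the table. Next I triangulate these points.

```bash
python3 - <<'E'
from h import *
s=bot.camera('scene');d=bot.camera('side')
S=lambda u,v:(s,90+u/2.4,160+v/2.4)
D=lambda u,v:(d,200+u/3,130+v/3)
hub=tri([S(322,152),D(221,304)]);print('hub',hub)
b=tri([S(506,121),D(233,177)]);print('but',b)
for n,a in [('s hub',onz(*S(322,152),.11)),('d hub',onz(*D(221,304),.11)),('s but',onz(*S(506,121),.092)),('d but',onz(*D(233,177),.092))]:print(n,a)
for n,a in [('line out s',onz(*S(289,167),.11)),('line out d',onz(*D(232,341),.11))]:print(n,a)
for c in [(220,122),(555,47),(638,245),(255,344)]:print('cornS',onz(*S(*c),.07))
for c in [(68,450),(128,139),(430,141),(478,457)]:print('cornD',onz(*D(*c),.07))
print('tape',onz(*S(456,252),.094),onz(*D(408,238),.094),'jar',onz(*S(722,168),.09))
# ring outer edge: fit
for p,pts in ((s,'s'),(d,'d')):
    pass
# overlay
h=(onz(*S(322,152),.11)+onz(*D(221,304),.11))/2
for p,n in((s,'s'),(d,'d')):
    im=cv2.resize(p['color'][:,:,::-1].copy(),None,fx=4,fy=4,interpolation=2)
    for r,z in((.079,.106),(.071,.106),(.068,.11)):
        q=np.array([proj(p,[h[0]+r*np.cos(a),h[1]+r*np.sin(a),z]) for a in np.linspace(0,6.28,100)])
        cv2.polylines(im,[np.int32(q*4+1.5)],True,(255,0,255),1)
    u,v=np.int32(np.array(proj(p,h))*4);cv2.imwrite('pics/ov'+n+'.png',im[v-200:v+220,u-240:u+240])
print(h)
E
```

```text
hub [ 0.55503653 -0.11103827  0.1116891 ]
but [0.60045526 0.07218631 0.08936286]
s hub [ 0.55312789 -0.11027505  0.11      ]
d hub [ 0.555925   -0.10990444  0.11      ]
s but [0.60044428 0.07225307 0.092     ]
d but [0.60040075 0.06615076 0.092     ]
line out s [ 0.55296808 -0.14541336  0.11      ]
line out d [ 0.55520891 -0.14860075  0.11      ]
cornS [ 0.44157339 -0.18313613  0.07      ]
cornS [0.53068427 0.17799503 0.07      ]
cornS [0.77329182 0.11772457 0.07      ]
cornS [ 0.68512262 -0.24284809  0.07      ]
cornD [ 0.44478558 -0.18173897  0.07      ]
cornD [0.53387778 0.17682366 0.07      ]
cornD [0.77693063 0.117248   0.07      ]
cornD [ 0.68787686 -0.24196534  0.07      ]
tape [ 0.70436936 -0.04413243  0.094     ] [ 0.70514392 -0.04394965  0.094     ] jar [0.75151981 0.23015971 0.09      ]
[ 0.55452644 -0.11008975  0.11      ]
```

```bash
python3 -c "
import cv2,numpy as np
a=cv2.imread('pics/ovs.png');b=cv2.imread('pics/ovd.png');cv2.imwrite('pics/ov.png',cv2.resize(np.hstack([a,b]),(800,350)))"
```

```text
(no output)
```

View pics/ov.png

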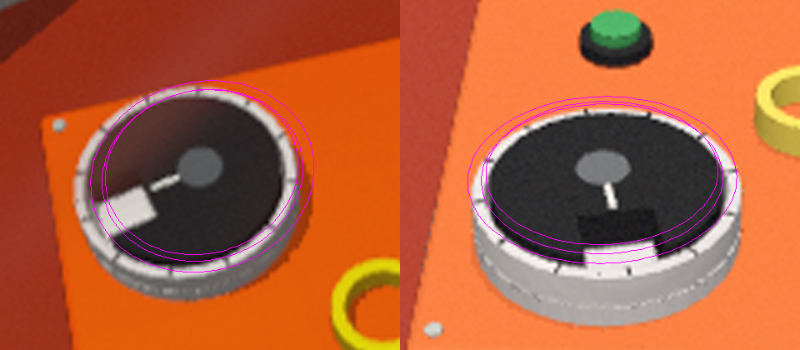

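The grey hub is off the ring's centre, so I fit the ring itself.

```bash
cat >> h.py <<'E'
from scipy.optimize import minimize
def circ(c,r,z,n=120):
    a=np.arange(n)*2*np.pi/n
    return np.c_[c[0]+r*np.cos(a),c[1]+r*np.sin(a),np.full(n,z)]
def samp(p,g,X):
    q=np.array([proj(p,x) for x in X],np.float32)
    return cv2.remap(g,q[None,:,0].copy(),q[None,:,1].copy(),cv2.INTER_LINEAR)[0]
def ringscore(p,c):
    g=p['color'].astype(np.float32).min(axis=2) # white vs black/orange/red
    s=0
    for r in(.073,.075,.077): s+=np.median(samp(p,g,circ(c,r,.106)))+samp(p,g,circ(c,r,.106)).mean()
    for r in(.0655,.0675): s-=1.0*samp(p,g,circ(c,r,.11)).mean()
    s-=samp(p,g,circ(c,.081,.106)).mean()
    return s
def ringfit(p,c0):
    best=max(((ringscore(p,(c0[0]+i,c0[1]+j)),c0[0]+i,c0[1]+j) for i in np.arange(-.03,.031,.003) for j in np.arange(-.03,.031,.003)))
    r=minimize(lambda c:-ringscore(p,c),best[1:],method='Nelder-Mead',options=dict(initial_simplex=np.array(best[1:])+np.array([[0,0],[.002,0],[0,.002]])))
    return r.x,-r.fun
E
python3 - <<'E'
from h import *
ims=[]
for n in('scene','side'):
    p=bot.camera(n);c,f=ringfit(p,(.554,-.115));print(n,c,f)
    im=cv2.resize(p['color'][:,:,::-1].copy(),None,fx=4,fy=4,interpolation=2)
    for r,z in((.079,.106),(.071,.106),(.068,.11)):
        q=np.array([proj(p,x) for x in circ(c,r,z)])
        cv2.polylines(im,[np.int32(q*4+1.5)],True,(255,0,255),1)
    u,v=np.int32(np.array(proj(p,[*c,.11]))*4);ims.append(im[v-200:v+220,u-240:u+240])
cv2.imwrite('pics/ov2.png',cv2.resize(np.hstack(ims),(800,350)))
print(bot.get_obs()['time'])
E
```

```text
scene [ 0.55360284 -0.12349592] 899.64990234375
side [ 0.55406336 -0.1229098 ] 1012.4746704101562
1.85
```

View pics/ov2.png

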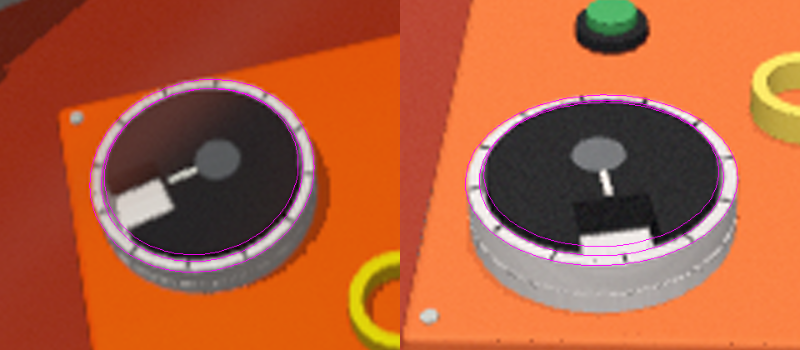

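```bash
python3 - <<'E'
from h import *
d=bot.camera('side');c=np.array([.5538,-.1232])
im=cv2.resize(d['color'][:,:,::-1],None,fx=10,fy=10,interpolation=2)
u,v=np.int32(np.array(proj(d,[c[0],c[1]-.04,.11]))*10)
x0,y0=u-350,v-250
im=im[y0:y0+500,x0:x0+700].copy()
for ang,col in((-90,(255,0,255)),(-85,(0,255,255))):
    a=np.radians(ang);e=np.array([np.cos(a),np.sin(a)]);n=np.array([-e[1],e[0]])
    for z in(.11,.084):
        P=[c+e*.064+n*.022,c+e*.028+n*.022,c+e*.028-n*.022,c+e*.064-n*.022]
        q=np.array([proj(d,[*k,z]) for k in P])*10+4.5-[x0,y0]
        cv2.polylines(im,[np.int32(q)],False,col,1)
cv2.imwrite('pics/notch.png',im)
E
```

```text
(no output)
```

View pics/notch.png

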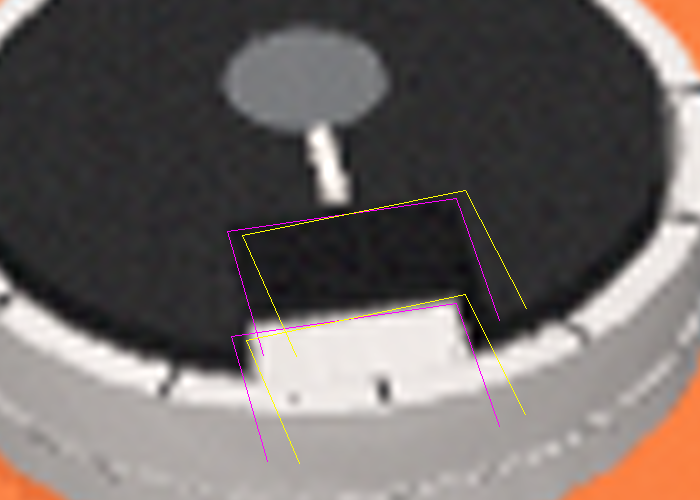

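```bash
cat >> h.py <<'E'
def plan(tgt,n,frm=None):
    o=bot.get_obs()
    p=np.array(o['ee_pos'])if frm is None else np.array(frm[:3]);y=o['tcp_rot'][2] if frm is None else frm[3]
    dy=tgt[3]-y
    print('from',p.round(4),round(y,2),'dyaw',dy)
    dp=(np.array(tgt[:3])-p)/n
    for i in range(n):
        a=np.radians(y+dy*i/n);c,s=np.cos(a),np.sin(a)
        print([round(1000*(c*dp[0]+s*dp[1]),1),round(1000*(s*dp[0]-c*dp[1]),1),round(-1000*dp[2],1),0,0,round(-np.radians(dy/n),3)])
E
python3 - <<'E'
from h import *
plan((.5538,-.171,.25,25.2+75),10)
E
```

```text
from [ 0.2342 -0.4977  0.2503] 25.2 dyaw 75.00309445360256
[np.float64(42.8), np.float64(-16.0), np.float64(0.0), 0, 0, np.float64(-0.131)]
[np.float64(44.5), np.float64(-10.2), np.float64(0.0), 0, 0, np.float64(-0.131)]
[np.float64(45.5), np.float64(-4.3), np.float64(0.0), 0, 0, np.float64(-0.131)]
[np.float64(45.7), np.float64(1.7), np.float64(0.0), 0, 0, np.float64(-0.131)]
[np.float64(45.1), np.float64(7.6), np.float64(0.0), 0, 0, np.float64(-0.131)]
[np.float64(43.7), np.float64(13.4), np.float64(0.0), 0, 0, np.float64(-0.131)]
[np.float64(41.6), np.float64(19.0), np.float64(0.0), 0, 0, np.float64(-0.131)]
[np.float64(38.7), np.float64(24.3), np.float64(0.0), 0, 0, np.float64(-0.131)]
[np.float64(35.2), np.float64(29.1), np.float64(0.0), 0, 0, np.float64(-0.131)]
[np.float64(31.1), np.float64(33.5), np.float64(0.0), 0, 0, np.float64(-0.131)]
```

servo_tool --motion '[[[0,0,0,0,0,-0.05]]]' --gripper 0

```text
time: 2.0
ee_pos: [0.2342, -0.4977, 0.2503]
tcp_rot: [180.0, -0.0, 28.1]
wrist_force: [-0.7, 0.0, -0.2]
opening: 0.0732
```

```bash
python3 - <<'E'
from h import *
o=bot.get_obs();print(o['q'],o['tcp_rot'],o['ee_pos'])
E
```

```text
[-6.48012015e+01  4.97791888e+00  1.00772206e+01  9.50979096e+01
  1.23576039e-03  8.71170605e+01] [ 1.79998548e+02 -1.16418349e-03  2.80817380e+01] [ 0.23417372 -0.4976581   0.25028466]
```

```bash
python3 - <<'E'
from h import *
plan((.5538,-.171,.25,180),18)
E
```

```text
from [ 0.2342 -0.4977  0.2503] 28.08 dyaw 151.91826196092774
[np.float64(24.2), np.float64(-7.7), np.float64(0.0), 0, 0, np.float64(-0.147)]
[np.float64(25.1), np.float64(-4.0), np.float64(0.0), 0, 0, np.float64(-0.147)]
[np.float64(25.4), np.float64(-0.3), np.float64(0.0), 0, 0, np.float64(-0.147)]
[np.float64(25.2), np.float64(3.4), np.float64(0.0), 0, 0, np.float64(-0.147)]
[np.float64(24.4), np.float64(7.1), np.float64(0.0), 0, 0, np.float64(-0.147)]
[np.float64(23.1), np.float64(10.6), np.float64(0.0), 0, 0, np.float64(-0.147)]
[np.float64(21.3), np.float64(13.9), np.float64(0.0), 0, 0, np.float64(-0.147)]
[np.float64(19.0), np.float64(16.8), np.float64(0.0), 0, 0, np.float64(-0.147)]
[np.float64(16.3), np.float64(19.4), np.float64(0.0), 0, 0, np.float64(-0.147)]
[np.float64(13.3), np.float64(21.6), np.float64(0.0), 0, 0, np.float64(-0.147)]
[np.float64(10.0), np.float64(23.3), np.float64(0.0), 0, 0, np.float64(-0.147)]
[np.float64(6.4), np.float64(24.6), np.float64(0.0), 0, 0, np.float64(-0.147)]
[np.float64(2.8), np.float64(25.2), np.float64(0.0), 0, 0, np.float64(-0.147)]
[np.float64(-1.0), np.float64(25.4), np.float64(0.0), 0, 0, np.float64(-0.147)]
[np.float64(-4.7), np.float64(25.0), np.float64(0.0), 0, 0, np.float64(-0.147)]
[np.float64(-8.3), np.float64(24.0), np.float64(0.0), 0, 0, np.float64(-0.147)]
[np.float64(-11.7), np.float64(22.5), np.float64(0.0), 0, 0, np.float64(-0.147)]
[np.float64(-14.9), np.float64(20.6), np.float64(0.0), 0, 0, np.float64(-0.147)]
```

servo_tool --motion '[[[24,-8,0,0,0,-0.147],[25,-4,0,0,0,-0.147],[25,0,0,0,0,-0.147],[25,3,0,0,0,-0.147],[24,7,0,0,0,-0.147]]]'

```text
time: 2.5
ee_pos: [0.3224, -0.4067, 0.2504]
tcp_rot: [180.0, 0.0, 70.5]
wrist_force: [-0.2, 0.5, -0.1]
opening: 0.0003
```

servo_tool --motion '[[[23,11,0,0,0,-0.147],[21,14,0,0,0,-0.147],[19,17,0,0,0,-0.147],[16,19,0,0,0,-0.147],[13,22,0,0,0,-0.147]]]'

```text
time: 3.0
ee_pos: [0.4121, -0.3173, 0.2504]
tcp_rot: [180.0, 0.0, 112.6]
wrist_force: [0.5, 0.0, 0.4]
opening: 0.0001
```

servo_tool --motion '[[[10,23,0,0,0,-0.147],[6,25,0,0,0,-0.147],[3,25,0,0,0,-0.147],[-1,25,0,0,0,-0.147],[-5,25,0,0,0,-0.147]]]'

```text
time: 3.5
ee_pos: [0.5013, -0.2275, 0.2503]
tcp_rot: [-180.0, 0.0, 154.7]
wrist_force: [-0.5, 0.4, 0.2]
opening: 0.0004
```

servo_tool --motion '[[[-8,24,0,0,0,-0.147],[-12,22,0,0,0,-0.147],[-15,21,0,0,0,-0.147],[0,0,0,0,0,0]]]'

```text
time: 3.9
ee_pos: [0.5557, -0.1723, 0.2497]
tcp_rot: [180.0, -0.0, -180.0]
wrist_force: [-0.7, 0.8, 0.0]
opening: 0.0
```

```bash
python3 - <<'E'
from h import *
o=bot.get_obs();print(o['q'].round(1),o['tcp_rot'],o['ee_pos'],o['wrist_force'])
p=bot.camera('wrist');save(p,'w1');c=[.5538,-.1232];print(ringfit(p,c))
R=np.array(p['R']);print(R.T@[0,0,1])
E
```

```text
[-17.2   9.5  14.9  95.5   0.  -17.3] [ 1.79962465e+02 -1.74076912e-02 -1.79951155e+02] [ 0.5556979  -0.17228485  0.24966284] [-0.66588518  0.8153382   0.04472202]
(array([ 0.55390094, -0.12350943]), np.float64(1170.372802734375))
[ 2.70431991e-01 -4.85388030e-05 -9.62739080e-01]
```

View pics/w1.png

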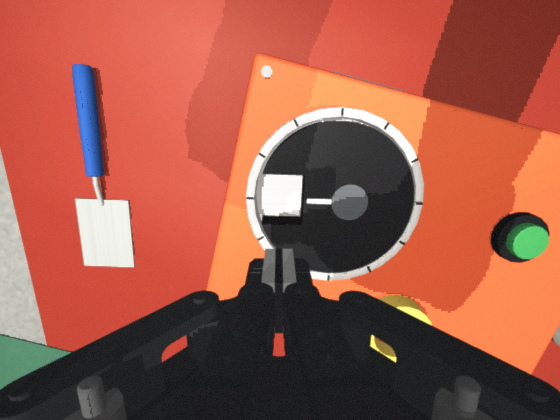

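The wrist view shows the whole dial. The notch's white floor is at about (262–302, 175–222), the white line runs along row 202, and the closed fingers end near (280,250). The ring centre agrees across all three views to 1 mm.

```bash
python3 - <<'E'
from h import *
p=bot.camera('wrist');c=np.array([.5538,-.1234])
for u,v,z in((307,202,.11),(330,202,.11),(350,202,.11),(302,197,.084),(247,198,.106)):
    X=onz(p,u,v,z);e=X[:2]-c;print(X.round(4),np.degrees(np.arctan2(e[1],e[0])).round(1),np.hypot(*e).round(4))
im=cv2.resize(p['color'][:,:,::-1],None,fx=5,fy=5,interpolation=2)
x0,y0=230*5,150*5;im=im[y0:y0+500,x0:x0+700].copy()
for ang,col in((-90,(255,0,255)),(-87,(0,200,0))):
    a=np.radians(ang);e=np.array([np.cos(a),np.sin(a)]);n=np.array([-e[1],e[0]])
    for z in(.11,.084):
        P=[c+e*.064+n*.022,c+e*.028+n*.022,c+e*.028-n*.022,c+e*.064-n*.022]
        q=np.array([proj(p,[*k,z]) for k in P])*5+2-[x0,y0]
        cv2.polylines(im,[np.int32(q)],False,col,1)
cv2.imwrite('pics/notch2.png',im)
E
```

```text
[ 0.5539 -0.1489  0.11  ] -89.7 0.0255
[ 0.554  -0.1287  0.11  ] -87.8 0.0053
[ 0.5541 -0.1111  0.11  ] 88.7 0.0123
[ 0.5555 -0.1514  0.084 ] -86.5 0.028
[ 0.551  -0.2019  0.106 ] -92.0 0.0785
```

View pics/notch2.png

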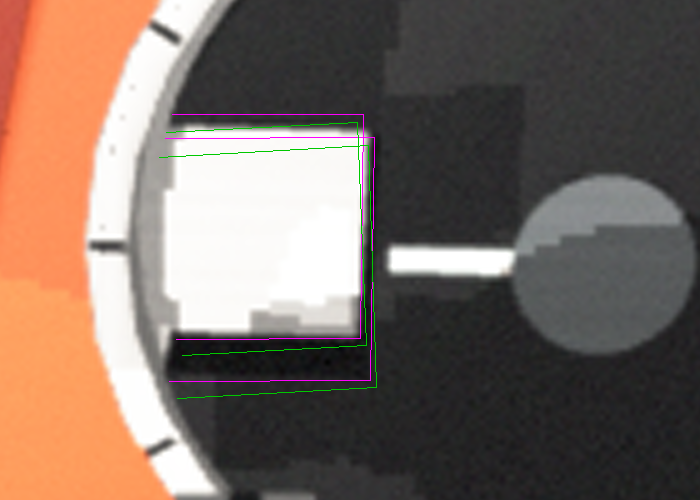

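servo_tool --motion '[[[2.5,1,20,0,0,0],[0,0,25,0,0,0],[0,0,25,0,0,0],[0,0,25,0,0,0],[0,0,0,0,0,0]]]'

```text
time: 4.5
ee_pos: [0.5496, -0.1736, 0.1521]
tcp_rot: [179.9, -0.3, 179.5]
wrist_force: [0.0, 0.1, 1.2]
opening: -0.0001
```

```bash
python3 - <<'E'
from h import *
o=bot.get_obs();print(o['tcp_rot'],o['ee_pos'],o['wrist_force'])
a=bot.camera('wrist')['color'];b=bot.camera('side')['color'][190:300,210:357]
cv2.imwrite('pics/m2.png',np.hstack([cv2.resize(a,(448,336)),cv2.resize(b,(448,336))])[:,:,::-1][:, :800])
E
```

```text
[179.92316286  -0.28680437 179.50034192] [ 0.54962333 -0.17355735  0.15208971] [0.00644334 0.13324717 1.1884514 ]
```

View pics/m2.png

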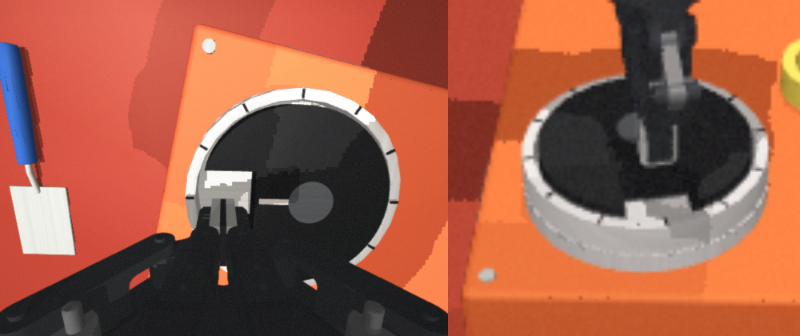

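servo_tool --motion '[[[0,0,0,0,0,0]]]'

```text
time: 4.7
ee_pos: [0.5521, -0.1737, 0.1572]
tcp_rot: [-180.0, 0.1, 179.6]
wrist_force: [0.4, 0.5, 0.4]
opening: -0.0
```

servo_tool --motion '[[[0,1,10,0,0,0],[0,1,10,0,0,0],[0,0,8,0,0,0],[0,0,0,0,0,0],[0,0,0,0,0,0]]]'

```text
time: 5.2
ee_pos: [0.5516, -0.1711, 0.127]
tcp_rot: [180.0, -0.0, 179.7]
wrist_force: [1.0, 0.0, 0.7]
opening: 0.0001
```

servo_tool --motion '[[[0,0,5,0,0,0],[0,0,5,0,0,0],[0,0,5,0,0,0],[0,0,0,0,0,0],[0,0,0,0,0,0]]]'

```text
time: 5.7
ee_pos: [0.5516, -0.1712, 0.1121]
tcp_rot: [180.0, -0.0, 179.7]
wrist_force: [0.2, -0.1, -0.5]
opening: -0.0003
```

```bash
cat >> h.py <<'E'
C=np.array([.5538,-.1234])
def stat(n):
    o=bot.get_obs();e=o['ee_pos'][:2]-C
    print(round(o['time'],2),'pos',o['ee_pos'].round(4),'yaw',o['tcp_rot'][2].round(1),'F',o['wrist_force'].round(1),'T',o['torque'].round(2),'phi',np.degrees(np.arctan2(e[1],e[0])).round(1),'r',np.hypot(*e).round(4),'open',o['opening'])
    a=bot.camera('wrist')['color'];b=bot.camera('side')['color'][190:300,210:357];c=bot.camera('scene')['color'][180:290,160:307]
    cv2.imwrite('pics/'+n+'.png',np.vstack([np.hstack([cv2.resize(b,(400,300)),cv2.resize(c,(400,300))]),np.hstack([cv2.resize(a,(400,300)),np.zeros((300,400,3),np.uint8)])])[:,:,::-1])
E
python3 -c "
from h import *
stat('s1')"
```

```text
5.7 pos [ 0.5516 -0.1712  0.1121] yaw 179.7 F [ 0.2 -0.1 -0.5] T [-0.03 -0.03  0.05] phi -92.6 r 0.0478 open -0.00025638898583345656
```

View pics/s1.png

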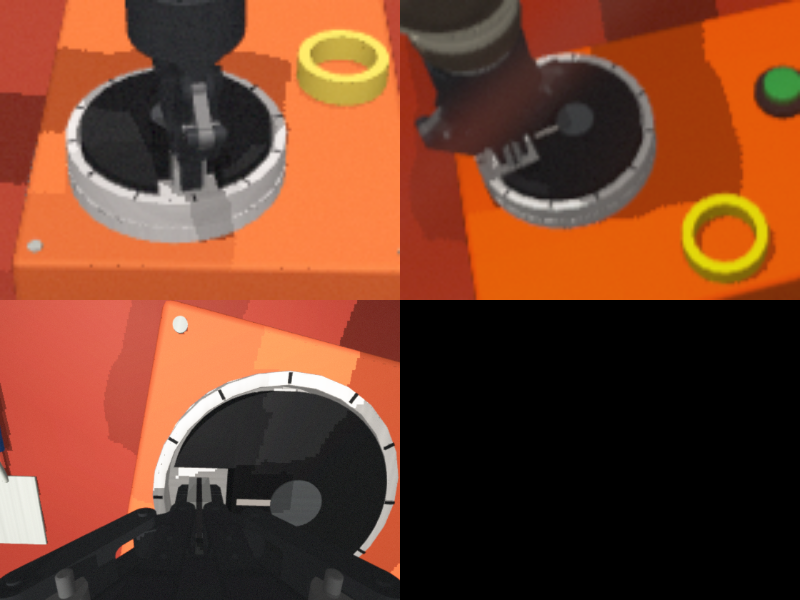

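servo_tool --motion '[[[2,0.04,0,0,0,0.04],[2,0.04,0,0,0,0.04],[2,0.04,0,0,0,0.04],[2,0.04,0,0,0,0.04],[0,0,0,0,0,0]]]'

```text
time: 6.35
ee_pos: [0.5438, -0.1705, 0.1126]
tcp_rot: [-180.0, 0.0, 170.5]
wrist_force: [0.4, 0.1, -0.2]
opening: 0.0001
```

servo_tool --motion '[[[1,0.02,0,0,0,0.02],[1,0.02,0,0,0,0.02],[1,0.02,0,0,0,0.02],[1,0.02,0,0,0,0.02],[0,0,0,0,0,0]]]'

```text
time: 6.85
ee_pos: [0.5404, -0.1699, 0.1124]
tcp_rot: [-180.0, 0.1, 165.9]
wrist_force: [4.4, -2.3, -1.7]
opening: 0.0001
```

```bash
python3 -c "
from h import *
stat('s2')"
```

```text
6.85 pos [ 0.5404 -0.1699  0.1124] yaw 165.9 F [ 4.4 -2.3 -1.7] T [-0.35 -0.9   0.11] phi -106.1 r 0.0484 open 6.236443829249738e-05
```

View pics/s2.png

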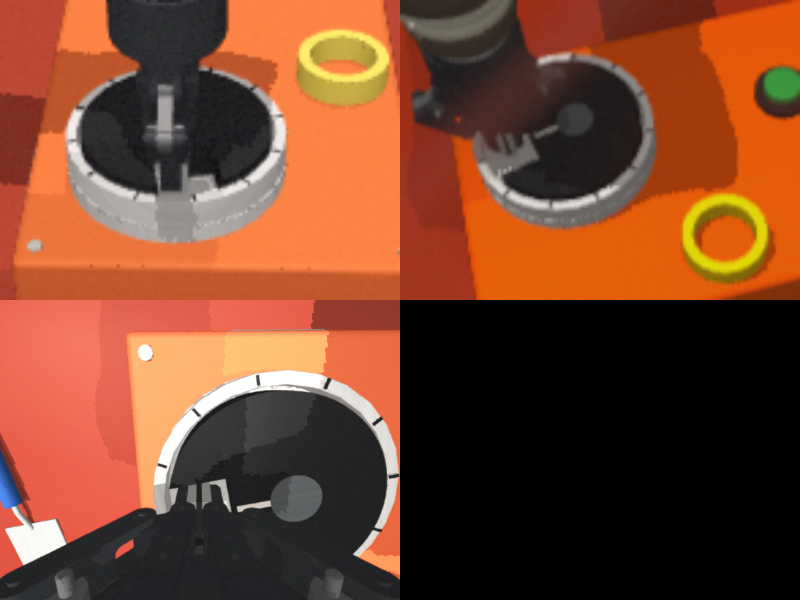

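Contact is as predicted: about 5 N, with the fingers roughly 14° ahead of the notch centre. I keep pushing towards the first half-way point.

servo_tool --motion '[[[1.5,0.02,0,0,0,0.03],[1.5,0.02,0,0,0,0.03],[1.5,0.02,0,0,0,0.03],[1.5,0.02,0,0,0,0.03],[0,0,0,0,0,0]]]'

```text
time: 7.5
ee_pos: [0.5342, -0.1677, 0.1124]
tcp_rot: [180.0, 0.0, 159.0]
wrist_force: [2.5, 0.4, -0.6]
opening: -0.0001
```

servo_tool --motion '[[[1.5,0.02,0,0,0,0.03],[1.5,0.02,0,0,0,0.03],[1.5,0.02,0,0,0,0.03],[1.5,0.02,0,0,0,0.03],[0,0,0,0,0,0]]]'

```text
time: 8.0
ee_pos: [0.5283, -0.1652, 0.1122]
tcp_rot: [-180.0, -0.0, 152.2]
wrist_force: [0.4, -0.4, 0.8]
opening: 0.0002
```

```bash
python3 -c "
from h import *
stat('s3')"
```

```text
8.0 pos [ 0.5283 -0.1652  0.1122] yaw 152.2 F [ 0.4 -0.4  0.8] T [ 0.04  0.02 -0.01] phi -121.4 r 0.049 open 0.00021001758152905509
```

View pics/s3.png

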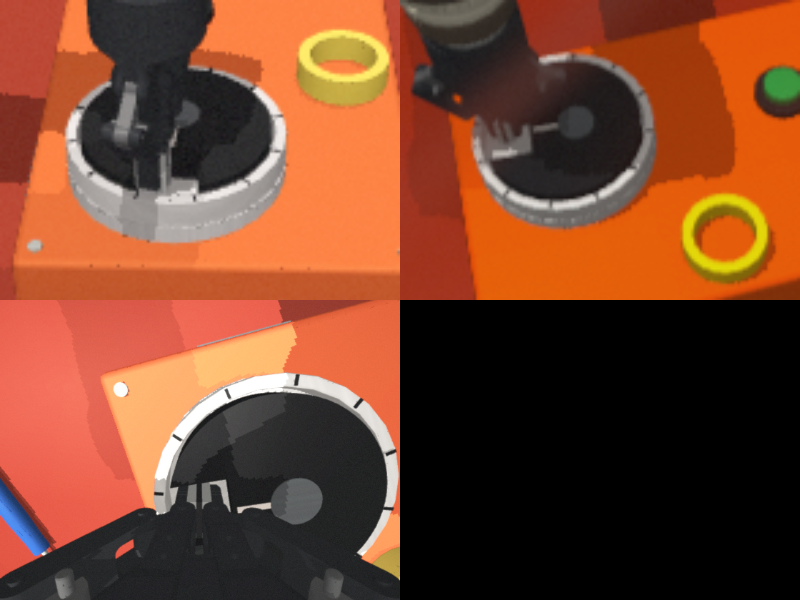

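servo_tool --motion '[[[1,0.03,0,0,0,0.02],[1,0.03,0,0,0,0.02],[0,0,0,0,0,0],[0,0,0,0,0,0]]]'

```text
time: 8.55
ee_pos: [0.5269, -0.1644, 0.1123]
tcp_rot: [-180.0, -0.0, 149.9]
wrist_force: [-1.1, -0.1, -1.0]
opening: -0.0002
```

```bash
python3 -c "
from h import *
stat('s4')"
```

```text
8.55 pos [ 0.5269 -0.1644  0.1123] yaw 149.9 F [-1.1 -0.1 -1. ] T [-0.04 -0.03  0.03] phi -123.3 r 0.049 open -0.00022344006486220197
```

View pics/s4.png

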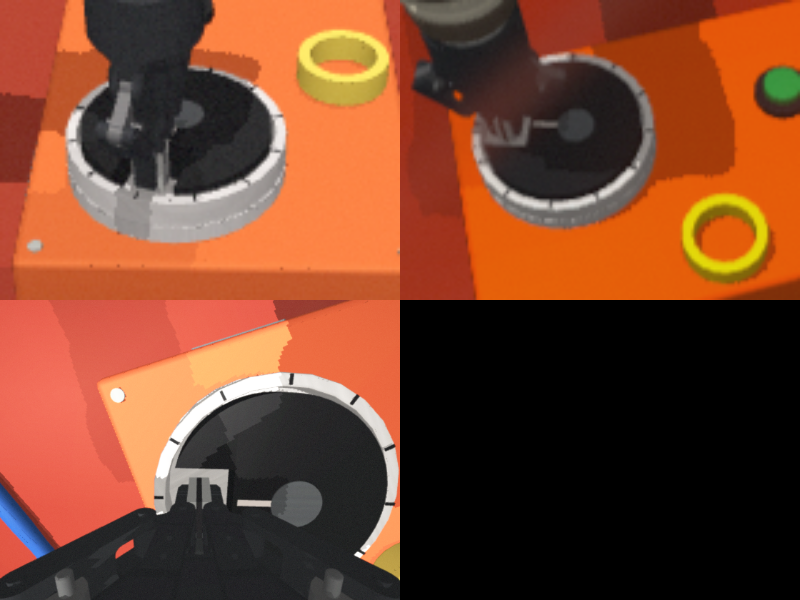

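First click done: the dial snapped ahead and the fingers are centred in the notch again. Now click two.

servo_tool --motion '[[[1.9,0.06,0,0,0,0.04],[1.9,0.06,0,0,0,0.04],[1.9,0.06,0,0,0,0.04],[1.9,0.06,0,0,0,0.04],[1.9,0.06,0,0,0,0.04]]]'

```text
time: 9.2
ee_pos: [0.5193, -0.1587, 0.1123]
tcp_rot: [180.0, 0.0, 138.3]
wrist_force: [-0.1, 0.2, 0.8]
opening: 0.0001
```

servo_tool --motion '[[[1.5,0.03,0,0,0,0.03],[1.5,0.03,0,0,0,0.03],[1.5,0.03,0,0,0,0.03],[1.5,0.03,0,0,0,0.03],[1.5,0.03,0,0,0,0.03]]]'

```text
time: 9.7
ee_pos: [0.5145, -0.1539, 0.1124]
tcp_rot: [180.0, 0.1, 129.7]
wrist_force: [2.0, -3.0, -1.7]
opening: -0.0
```

servo_tool --motion '[[[1.5,0.03,0,0,0,0.03],[1.5,0.03,0,0,0,0.03],[1.5,0.03,0,0,0,0.03],[0,0,0,0,0,0]]]'

```text
time: 10.1
ee_pos: [0.5116, -0.1498, 0.1124]
tcp_rot: [180.0, 0.0, 124.6]
wrist_force: [1.3, -0.6, -0.1]
opening: -0.0001
```

```bash
python3 -c "
from h import *
stat('s5')"
```

```text
10.1 pos [ 0.5116 -0.1498  0.1124] yaw 124.6 F [ 1.3 -0.6 -0.1] T [-0.13 -0.25  0.02] phi -148.0 r 0.0497 open -8.71501576608674e-05
```

View pics/s5.png

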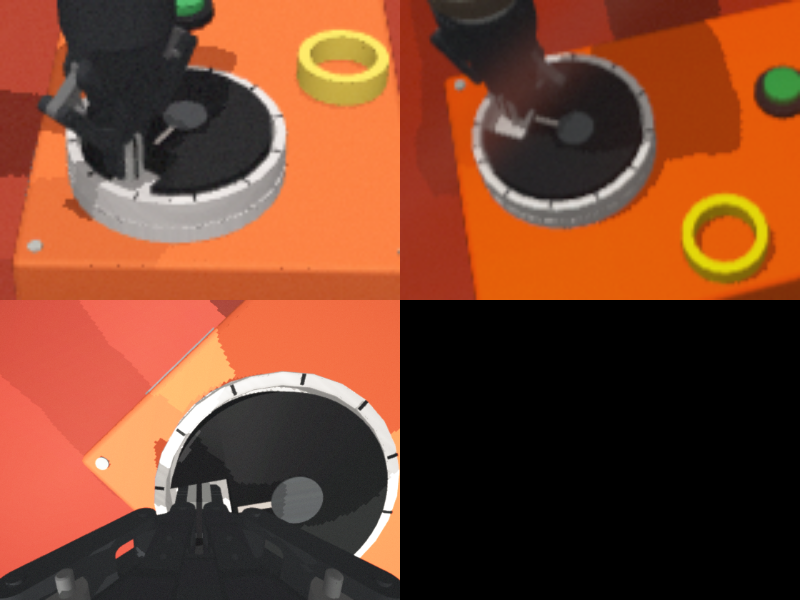

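servo_tool --motion '[[[1.3,0.05,0,0,0,0.03],[1.3,0.05,0,0,0,0.03],[1.3,0.05,0,0,0,0.03],[0,0,0,0,0,0],[0,0,0,0,0,0]]]'

```text
time: 10.75
ee_pos: [0.5093, -0.1464, 0.1123]
tcp_rot: [-180.0, -0.0, 119.6]
wrist_force: [0.2, 0.3, 0.4]
opening: -0.0004
```

```bash
python3 -c "
from h import *
stat('s6')"
```

```text
10.75 pos [ 0.5093 -0.1464  0.1123] yaw 119.6 F [0.2 0.3 0.4] T [-0.01 -0.01  0.03] phi -152.7 r 0.0501 open -0.0004124502769061044
```

View pics/s6.png

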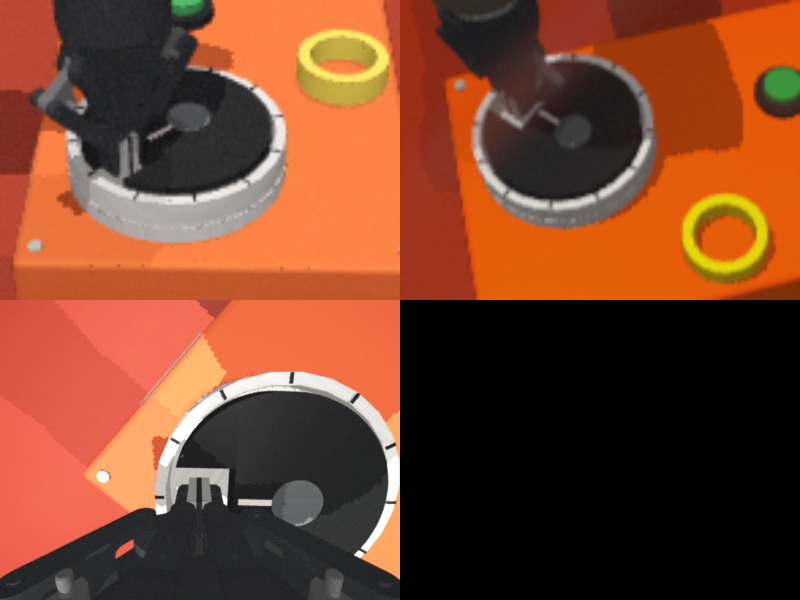

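Second click done, and the notch is centred round the fingers again. Now the third, easing 1.5 mm inward on the way.

servo_tool --motion '[[[1.9,0.2,0,0,0,0.04],[1.9,0.2,0,0,0,0.04],[1.9,0.2,0,0,0,0.04],[1.9,0.2,0,0,0,0.04],[1.9,0.2,0,0,0,0.04]]]'

```text
time: 11.4
ee_pos: [0.5063, -0.1373, 0.1123]
tcp_rot: [-180.0, -0.0, 108.0]
wrist_force: [0.4, 0.0, -0.4]
opening: 0.0003
```

servo_tool --motion '[[[1.4,0.1,0,0,0,0.03],[1.4,0.1,0,0,0,0.03],[1.4,0.1,0,0,0,0.03],[1.4,0.1,0,0,0,0.03],[1.4,0.1,0,0,0,0.03]]]'

```text
time: 11.9
ee_pos: [0.5049, -0.1311, 0.1123]
tcp_rot: [-180.0, 0.1, 99.4]
wrist_force: [-0.5, -4.0, 0.6]
opening: 0.0
```

servo_tool --motion '[[[1.4,0.05,0,0,0,0.03],[1.4,0.05,0,0,0,0.03],[1.4,0.05,0,0,0,0.03],[0,0,0,0,0,0]]]'

```text
time: 12.3
ee_pos: [0.5046, -0.1264, 0.1123]
tcp_rot: [-180.0, 0.0, 94.3]
wrist_force: [-0.2, -1.4, 0.5]
opening: 0.0001
```

```bash
python3 -c "
from h import *
stat('s7')"
```

```text
12.3 pos [ 0.5046 -0.1264  0.1123] yaw 94.3 F [-0.2 -1.4  0.5] T [-0.24  0.06 -0.01] phi -176.5 r 0.0493 open 7.803852125505363e-05
```

View pics/s7.png

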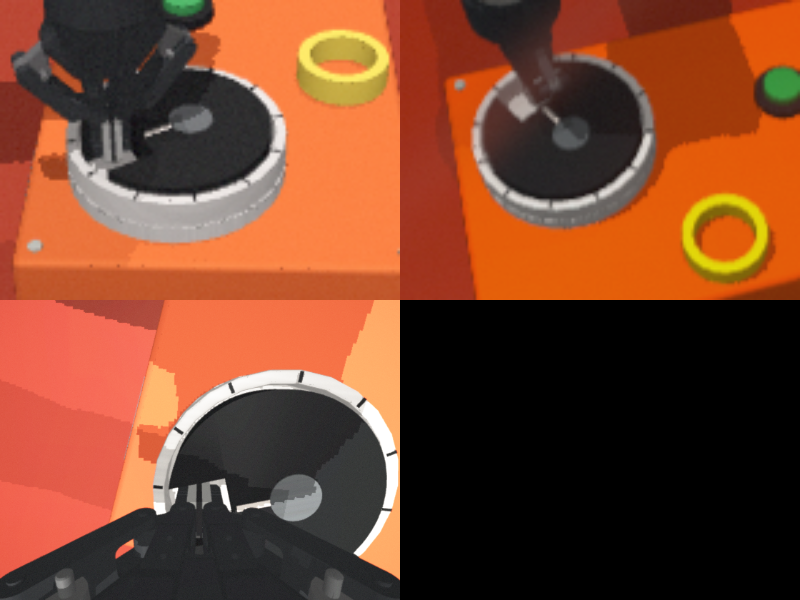

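servo_tool --motion '[[[1.4,0.1,0,0,0,0.03],[1.4,0.1,0,0,0,0.03],[1.4,0.1,0,0,0,0.03],[0,0,0,0,0,0],[0,0,0,0,0,0]]]'

```text
time: 12.95
ee_pos: [0.5048, -0.122, 0.1123]
tcp_rot: [180.0, -0.0, 89.2]
wrist_force: [0.1, -0.5, 0.1]
opening: 0.0001
```

```bash
python3 -c "
from h import *
stat('s8')"
```

```text
12.95 pos [ 0.5048 -0.122   0.1123] yaw 89.2 F [ 0.1 -0.5  0.1] T [ 0.01 -0.03 -0.04] phi 178.4 r 0.049 open 0.00012150137844313966
```

View pics/s8.png

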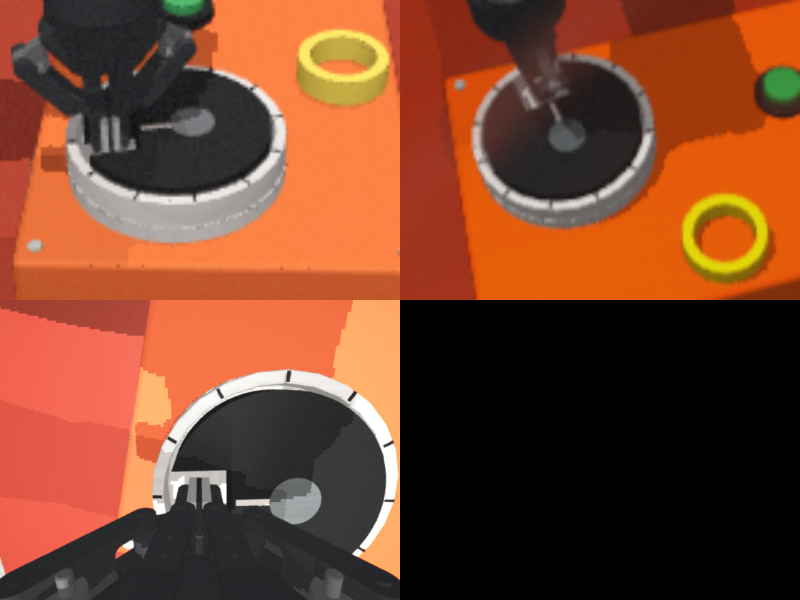

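Third click done. Now the fourth, in the same pattern and ending carefully.

servo_tool --motion '[[[1.9,0.1,0,0,0,0.04],[1.9,0.1,0,0,0,0.04],[1.9,0.1,0,0,0,0.04],[1.9,0.1,0,0,0,0.04],[1.9,0.1,0,0,0,0.04]]]'

```text
time: 13.6
ee_pos: [0.5062, -0.1126, 0.1123]
tcp_rot: [180.0, -0.0, 77.6]
wrist_force: [0.8, 0.8, -0.2]
opening: 0.0001
```

servo_tool --motion '[[[1.4,0.05,0,0,0,0.03],[1.4,0.05,0,0,0,0.03],[1.4,0.05,0,0,0,0.03],[1.4,0.05,0,0,0,0.03],[1.4,0.05,0,0,0,0.03]]]'

```text
time: 14.1
ee_pos: [0.5078, -0.1066, 0.1122]
tcp_rot: [-180.0, 0.1, 69.0]
wrist_force: [-2.5, -3.2, 0.6]
opening: 0.0001
```

servo_tool --motion '[[[1.4,0.05,0,0,0,0.03],[1.4,0.05,0,0,0,0.03],[1.4,0.05,0,0,0,0.03],[0,0,0,0,0,0]]]'

```text
time: 14.5
ee_pos: [0.5099, -0.1023, 0.1122]
tcp_rot: [-180.0, 0.0, 63.9]
wrist_force: [-0.8, -0.9, 0.5]
opening: 0.0001
```

servo_tool --motion '[[[1,0.05,0,0,0,0.02],[1,0.05,0,0,0,0.02],[1,0.05,0,0,0,0.02],[0,0,0,0,0,0],[0,0,0,0,0,0]]]'

```text
time: 15.0
ee_pos: [0.5117, -0.0995, 0.1123]
tcp_rot: [180.0, -0.0, 60.5]
wrist_force: [-0.0, 0.1, 0.3]
opening: 0.0
```

```bash
python3 -c "
from h import *
stat('s9')"
```

```text
15.0 pos [ 0.5117 -0.0995  0.1123] yaw 60.5 F [-0.   0.1  0.3] T [ 0.01 -0.04 -0.05] phi 150.4 r 0.0484 open 6.655772508684914e-06
```

View pics/s9.png

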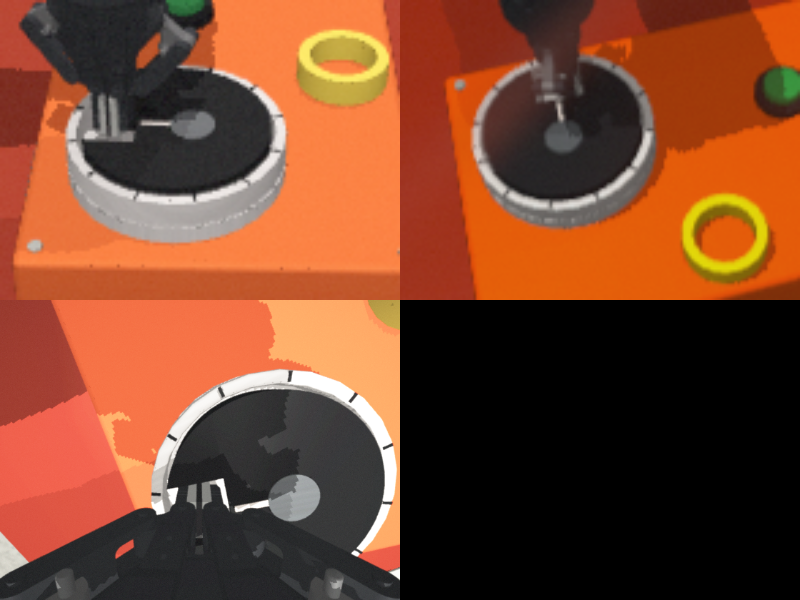

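servo_tool --motion '[[[1,0.05,0,0,0,0.02],[1,0.05,0,0,0,0.02],[0,0,0,0,0,0],[0,0,0,0,0,0]]]'

```text
time: 15.55
ee_pos: [0.5127, -0.0979, 0.1123]
tcp_rot: [180.0, -0.0, 58.2]
wrist_force: [-0.2, 0.3, 0.1]
opening: 0.0
```

```bash
python3 -c "
from h import *
stat('s10')"
```

```text
15.55 pos [ 0.5127 -0.0979  0.1123] yaw 58.2 F [-0.2  0.3  0.1] T [ 0.01  0.03 -0.01] phi 148.2 r 0.0484 open 2.8156671997294053e-05
```

View pics/s10.png

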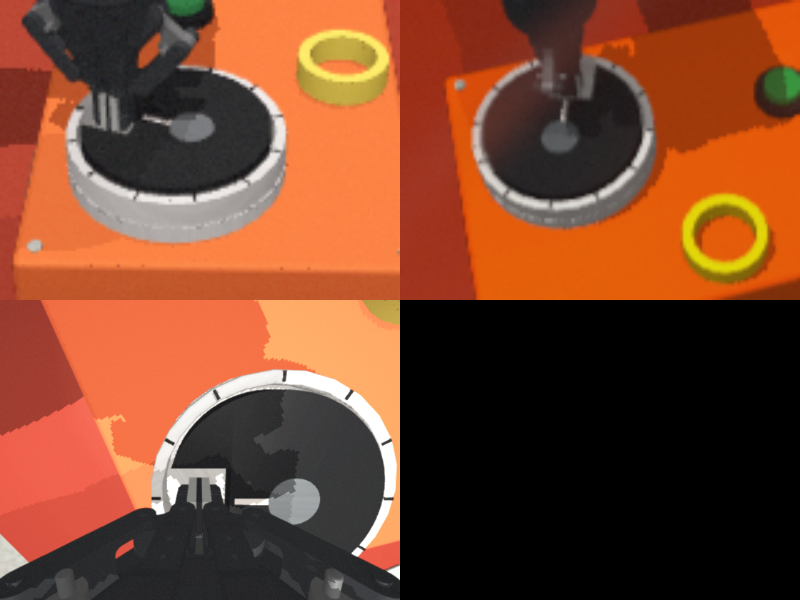

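The fourth click has snapped in and the fingers hang free in the notch. I lift them straight out.

servo_tool --motion '[[[0,0,-8,0,0,0],[0,0,-10,0,0,0],[0,0,-15,0,0,0],[0,0,-20,0,0,0],[0,0,-20,0,0,0]]]'

```text
time: 16.2
ee_pos: [0.5127, -0.0979, 0.1873]
tcp_rot: [179.9, -0.0, 58.2]
wrist_force: [-0.0, 0.1, 0.5]
opening: 0.0
```

```bash
python3 - <<'E'
from h import *
stat('s11')
ims=[]
p=bot.camera('wrist');print(p['shot'])
im=p['color'][:,:,::-1].copy()
for ang,col in((149,(255,0,255)),(179,(0,255,0)),(119,(0,255,0))):
    a=np.radians(ang);e=np.array([np.cos(a),np.sin(a)]);n=np.array([-e[1],e[0]])
    P=[C+e*.064+n*.022,C+e*.028+n*.022,C+e*.028-n*.022,C+e*.064-n*.022]
    q=np.array([proj(p,[*k,.11]) for k in P]);cv2.polylines(im,[np.int32(q)],False,col,1)
for n in('scene','side'):
    k=bot.camera(n);print(n,[(l,np.round(r['rect']).tolist(),round(r['confidence'],2)) for l in('set_button_top','tape_roll','jar','scraper') for r in bot.look_for(k,l)[:1]])
cv2.imwrite('pics/fit11.png',im)
plan((.600,.069,.185,58.2),12)
E
```

```text
16.2 pos [ 0.5127 -0.0979  0.1873] yaw 58.2 F [-0.   0.1  0.5] T [ 0.01 -0.04 -0.01] phi 148.2 r 0.0483 open 4.0865512366452355e-05
46
scene [('set_button_top', [291.0, 202.0, 20.0, 13.0], 0.43), ('tape_roll', [264.0, 248.0, 32.0, 36.0], 0.65), ('jar', [370.0, 220.0, 34.0, 41.0], 0.83), ('scraper', [110.0, 252.0, 40.0, 88.0], 0.89)]
side [('set_button_top', [270.0, 180.0, 14.0, 14.0], 0.64), ('tape_roll', [317.0, 201.0, 34.0, 29.0], 0.76), ('jar', [305.0, 143.0, 30.0, 34.0], 0.91)]
from [ 0.5126 -0.0979  0.1851] 58.2 dyaw -0.001382017805212854
[np.float64(15.7), np.float64(-1.1), np.float64(0.0), 0, 0, np.float64(0.0)]
[np.float64(15.7), np.float64(-1.1), np.float64(0.0), 0, 0, np.float64(0.0)]
[np.float64(15.7), np.float64(-1.1), np.float64(0.0), 0, 0, np.float64(0.0)]
[np.float64(15.7), np.float64(-1.1), np.float64(0.0), 0, 0, np.float64(0.0)]
[np.float64(15.7), np.float64(-1.1), np.float64(0.0), 0, 0, np.float64(0.0)]
[np.float64(15.7), np.float64(-1.1), np.float64(0.0), 0, 0, np.float64(0.0)]
[np.float64(15.7), np.float64(-1.1), np.float64(0.0), 0, 0, np.float64(0.0)]
[np.float64(15.7), np.float64(-1.1), np.float64(0.0), 0, 0, np.float64(0.0)]
[np.float64(15.7), np.float64(-1.1), np.float64(0.0), 0, 0, np.float64(0.0)]
[np.float64(15.7), np.float64(-1.1), np.float64(0.0), 0, 0, np.float64(0.0)]
[np.float64(15.7), np.float64(-1.1), np.float64(0.0), 0, 0, np.float64(0.0)]
[np.float64(15.7), np.float64(-1.1), np.float64(0.0), 0, 0, np.float64(0.0)]
```

View pics/fit11.png

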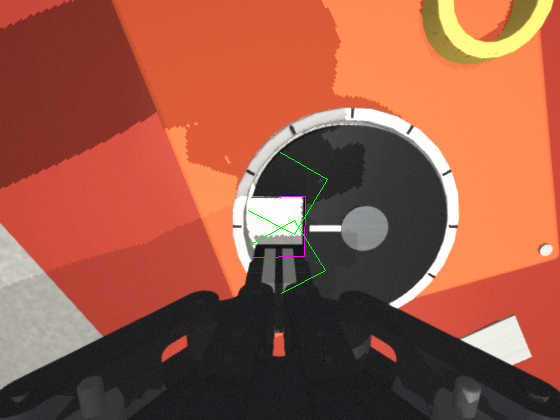

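View pics/s11.png

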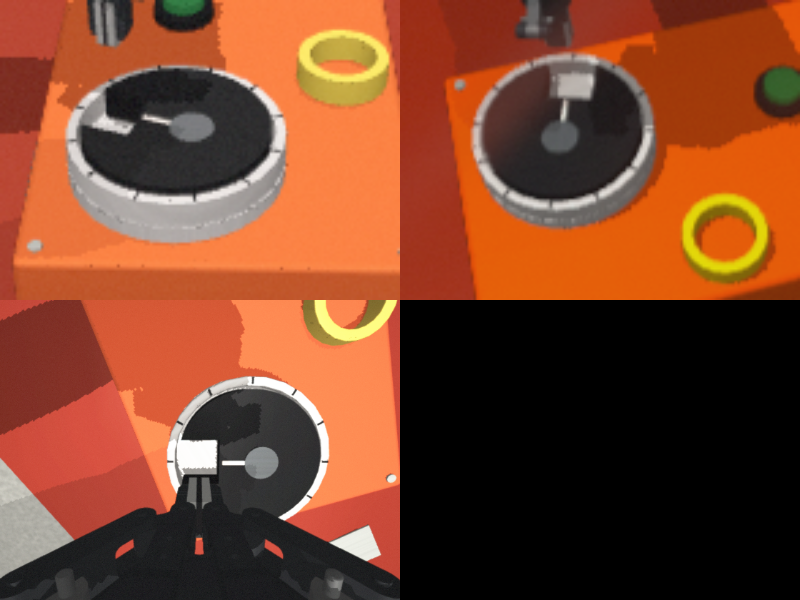

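The overlay matches the notch at exactly +120°, the dial at 149°. Now I move over to the button.

servo_tool --motion '[[[15,-1,0,0,0,0],[25,-2,0,0,0,0],[30,-2,0,0,0,0],[30,-2,0,0,0,0],[25,-2,0,0,0,0]]]'

```text
time: 17.4
ee_pos: [0.5716, 0.0152, 0.1851]
tcp_rot: [-180.0, -0.0, 58.2]
wrist_force: [-0.4, -0.1, -0.3]
opening: -0.0002
```

servo_tool --motion '[[[20,-1,0,0,0,0],[10,-1,0,0,0,0],[0,0,0,0,0,0],[0,0,0,0,0,0]]]'

```text
time: 17.8
ee_pos: [0.5848, 0.0392, 0.1852]
tcp_rot: [-180.0, 0.0, 58.2]
wrist_force: [0.4, -0.2, 1.2]
opening: -0.0002
```

```bash
python3 - <<'E'
from h import *
stat('s12')
p=bot.camera('wrist');save(p,'w12')
for k in('wrist','scene','side'):
    q=bot.camera(k);r=bot.look_for(q,'set_button_top')
    for x in r[:2]:
        l,t,w,h=x['rect'];print(k,x['rect'],x['confidence'],onz(q,l+w/2,t+h/2,.092))
    # green segmentation
    hsv=cv2.cvtColor(q['color'],cv2.COLOR_RGB2HSV);m=cv2.inRange(hsv,(45,80,40),(90,255,255))
    n,lab,st,ce=cv2.connectedComponentsWithStats(m)
    for i in range(1,n):
        if st[i][4]>40: print(k,'green',st[i],ce[i],onz(q,*ce[i],.092))
E
```

```text
17.8 pos [0.5848 0.0392 0.1852] yaw 58.2 F [ 0.4 -0.2  1.2] T [0.01 0.   0.03] phi 79.2 r 0.1656 open -0.00023423919645827485
wrist [241.9, 146.1, 52.7, 48.4] 0.61 [0.59877598 0.07287288 0.092     ]
wrist green [ 245  145   51   51 2034] [270.         170.29891839] [0.59982363 0.07222228 0.092     ]
scene [291.1, 204.4, 17.7, 13.6] 0.67 [0.60135771 0.06919032 0.092     ]
scene green [294 205  14  13 139] [300.27338129 210.69784173] [0.60048064 0.07063418 0.092     ]
scene green [107 413  30   7 115] [125.93043478 417.06956522] [ 0.83139246 -0.43607249  0.092     ]
side [270.5, 179.4, 15.4, 13.1] 0.48 [0.60428964 0.07872606 0.092     ]
side green [269 184  16  12 145] [276.86896552 189.88275862] [0.59785082 0.06288876 0.092     ]
side green [ 471  386   89   34 2619] [515.8434517  403.57655594] [ 0.80266425 -0.52654808  0.092     ]
```

View pics/w12.png

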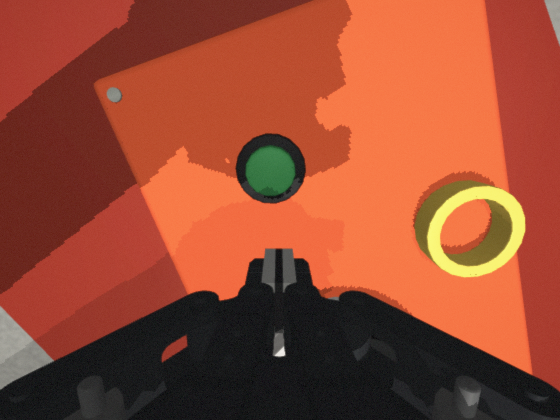

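Button centre is at (0.600, 0.071) by the wrist and scene views, and the picture shows it at (270,170).

servo_tool --motion '[[[12,-1,0,0,0,0],[12,-2,0,0,0,0],[11,-1,0,0,0,0],[0,0,0,0,0,0],[0,0,0,0,0,0]]]'

```text
time: 18.8
ee_pos: [0.6001, 0.072, 0.185]
tcp_rot: [-180.0, 0.0, 58.3]
wrist_force: [0.1, -0.8, 0.3]
opening: 0.0001
```

servo_tool --motion '[[[0,0,10,0,0,0],[0,0,20,0,0,0],[0,0,20,0,0,0],[0,0,10,0,0,0],[0,0,0,0,0,0]]]'

```text
time: 19.3
ee_pos: [0.599, 0.0711, 0.1234]
tcp_rot: [-179.9, 0.1, 58.2]
wrist_force: [0.6, -1.0, -0.1]
opening: 0.0
```

```bash
python3 - <<'E'
from h import *
stat('s13')
p=bot.camera('scene')['color'][180:260,260:367];q=bot.camera('side')['color'][140:220,220:327]
cv2.imwrite('pics/b13.png',np.hstack([cv2.resize(p,(400,300)),cv2.resize(q,(400,300))])[:,:,::-1])
E
```

```text
19.3 pos [0.599  0.0711 0.1234] yaw 58.2 F [ 0.6 -1.  -0.1] T [-0.01 -0.02  0.  ] phi 76.9 r 0.1997 open 3.8789852626033704e-05
```

View pics/b13.png

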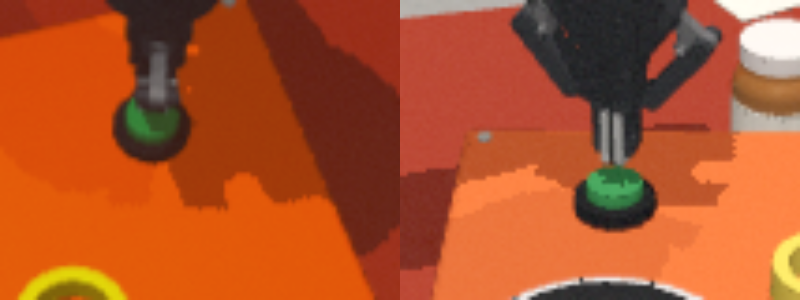

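The tips hang just above the middle of the button. I press down in small steps.

servo_tool --motion '[[[0,0,4,0,0,0],[0,0,4,0,0,0],[0,0,4,0,0,0],[0,0,3,0,0,0],[0,0,0,0,0,0]]]'

```text
time: 20.05
ee_pos: [0.5999, 0.0715, 0.1099]
tcp_rot: [-180.0, 0.0, 58.2]
wrist_force: [-0.9, 0.2, 3.3]
opening: -0.0002
```

servo_tool --motion '[[[0,0,2,0,0,0],[0,0,1.5,0,0,0],[0,0,0,0,0,0]]]'

```text
time: 20.35
ee_pos: [0.6, 0.0715, 0.1069]
tcp_rot: [180.0, -0.0, 58.2]
wrist_force: [-1.8, -0.9, 3.8]
opening: 0.0001
```

servo_tool --motion '[[[0,0,1.5,0,0,0],[0,0,1,0,0,0],[0,0,0,0,0,0]]]'

```text
time: 20.65
ee_pos: [0.6, 0.0715, 0.105]
tcp_rot: [180.0, -0.0, 58.2]
wrist_force: [-4.2, -0.7, 9.3]
opening: 0.0
```

servo_tool --motion '[[[0,0,1,0,0,0],[0,0,0,0,0,0],[0,0,0,0,0,0]]]'

```text
time: 20.95
ee_pos: [0.6001, 0.0715, 0.1049]
tcp_rot: [179.9, -0.0, 58.2]
wrist_force: [-6.0, -1.3, 14.1]
opening: -0.0003
```

The button has bottomed out: the force rises to 14 N with no further travel, at TCP z 0.105 as predicted. Now I release it.

servo_tool --motion '[[[0,0,-4,0,0,0],[0,0,-10,0,0,0],[0,0,-20,0,0,0],[0,0,-30,0,0,0],[0,0,-30,0,0,0]]]'

```text
time: 21.45
ee_pos: [0.5998, 0.0714, 0.198]
tcp_rot: [-180.0, 0.0, 58.2]
wrist_force: [0.9, 0.4, 0.5]
opening: -0.0002
```

servo_tool --motion '[[[-15,0,-20,0,0,0],[-15,0,0,0,0,0],[0,0,0,0,0,0],[0,0,0,0,0,0],[0,0,0,0,0,0]]]'

```text
time: 21.95
ee_pos: [0.584, 0.0462, 0.2161]
tcp_rot: [-179.9, 0.0, 58.2]
wrist_force: [0.9, 0.2, -1.1]
opening: -0.0
```

```bash
python3 - <<'E'
from h import *
stat('s14')
for n in('scene','side'):
    k=bot.camera(n);print(n,ringfit(k,C)[0],[(l,np.round(r['rect']).tolist(),round(r['confidence'],2)) for l in('set_button_top','tape_roll','jar','scraper') for r in bot.look_for(k,l)[:1]])
E
```

```text
21.95 pos [0.584  0.0462 0.2161] yaw 58.2 F [ 0.9  0.2 -1.1] T [-0.02  0.02 -0.  ] phi 79.9 r 0.1722 open -2.8291432416830428e-05
scene [ 0.55352629 -0.12345237] [('set_button_top', [292.0, 204.0, 17.0, 11.0], 0.57), ('tape_roll', [265.0, 248.0, 29.0, 35.0], 0.66), ('jar', [372.0, 221.0, 32.0, 40.0], 0.84), ('scraper', [107.0, 249.0, 46.0, 92.0], 0.77)]
side [ 0.55427319 -0.12318777] [('set_button_top', [271.0, 182.0, 14.0, 11.0], 0.41), ('tape_roll', [318.0, 198.0, 36.0, 30.0], 0.86), ('jar', [304.0, 145.0, 30.0, 29.0], 0.83), ('scraper', [230.0, 362.0, 152.0, 40.0], 0.76)]
```

View pics/s14.png

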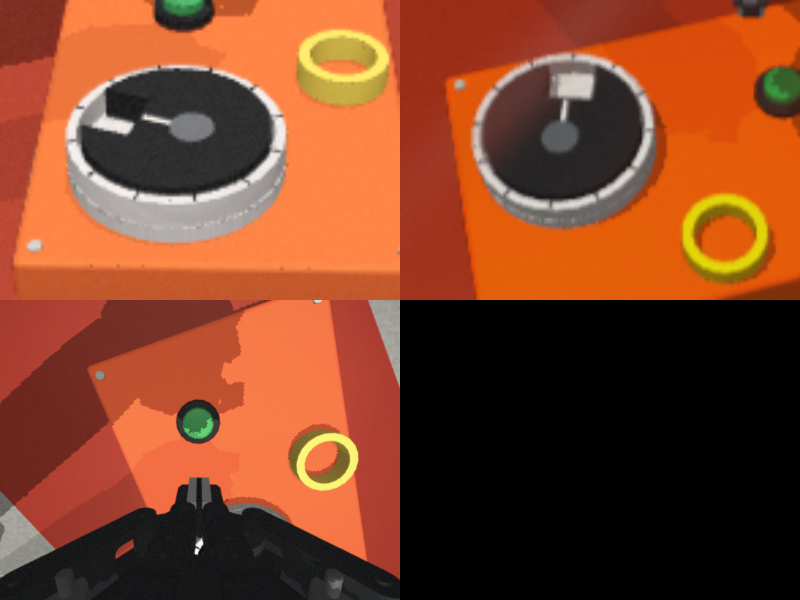

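The dial is still at the fourth stop, the button is out, the bystanders have not moved and the arm is clear.

```bash
python3 -c "
from workcell import bot
print(bot.job_done())"
```

```text
the job is handed in; nothing more can be done
None
```

I turned the dial clockwise four clicks with the closed fingers in its notch. Each click was confirmed by the snap in the pictures, and wrist force stayed around 5 N in the readings. I then pressed the green button to its stop (14 N, no further travel), let go, backed the arm off and handed the job in at about 22 s of the 69 s allowed.

**Last checks:**
- **Dial:** the overlaid notch outline matched at +120° from the start after the fingers were lifted out. The final pictures show it unchanged.
- **Button:** it looks fully out again. I only have the pictures for this, as joint travel is not reported.
- **Tape roll, jar and scraper:** the detected boxes stayed within a few pixels of their starting positions. The side view reported no scraper in one mid-run check, but it was back in place at the end.
- **Arm:** it was clear of everything, with no wrist force beyond noise.

**Disagreements:**
- **Hub:** the dial's grey hub turned out to sit about 12 mm off the turning axis. I used the guard ring's centre instead, where all three cameras agreed within 1 mm.
- **Button position:** the side camera's button position differed from the wrist and scene cameras by up to about 8 mm. I used the wrist and scene values, and the fingers landed on the button as planned.

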